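# Press a cross-lap glue coupon in the hand-pumped press

## Robot

A 7-joint arm with a two-finger parallel gripper is mounted at the origin on a cart in front of the work surface, level with it; the furniture and walls round the work are solid. World frame = base frame: x ahead of the robot, y to its left, z up, the work surface at z = 0. Lengths are in m, angles in rad, forces in N, time in s.
With the tool pointing down it reaches from about 0.425 to 0.925 m from the base axis. Payload 6.8 kg.
Tool frame: the origin (TCP) lies on the mounting face of the last link; the fingertips stand 173 mm ahead of it and the grasp point (between the pads) lies 155 mm ahead of it; z points along the fingers, y is the line along which they close (so a half turn about z gives the same grasp; the last joint's range is limited). The gripper opens to 85 mm and grips with 20 to 120 N. Pads are 22 mm wide; open, the fingers measure 114 mm over their backs; the gripper's body (76 mm by 85 mm) begins 54 mm behind the grasp point. The pads swing forward as they close: fully open they stand 13 mm farther back than shut.
Start: joints at [1.092, 0.477, 0.022, 1.555, -0.011, 1.109, -0.083], TCP at [0.245, -0.629, 0.405] pointing down, gripper open.
Joint ranges: [-2.96, 2.96], [-0.34, 2.1], [-1.41, 1.46], [0.24, 2.44], [-1.37, 4.51], [0.17, 1.92], [-2.96, 2.96]. Speed limits (rad/s): [2.39, 2.39, 3.14, 3.14, 3.14, 3.14, 3.14].

## Interface

Orientations are given as a unit quaternion [w, x, y, z].
In Python, from station import bot gives the robot as it stands. The module is installed in compiled form; this text tells all that it offers.
- The arm moves only by the shell command python3 -m pendant 'ROWS' [FORCE]. ROWS is JSON, a list of rows, each a list of 5 numbers: the finger opening in m, from 0 to 0.0854, then the shift along the tool's x, y, z in m, then the turn about the tool's z in degrees. In form: [[jaw, x, y, z, yaw], ...]. A call has 1 to 12 rows; each row shifts and turns the commanded pose from where the row before left it, along the tool's axes as they then stand; what a row does not reach is not made up. A row lasts 1/12 s, in which the tool goes at most 41.7 mm and 7.16 degrees, less where a joint would pass 70% of its speed; a pose out of reach is approached as far as the arm can. A call with a gripper value outside its range is refused whole. The fingers move at their own pace and stop on an object; FORCE is the grip in N (left out, the last holds). Time passes only in rows, so rows that do not move let the fingers close. It gives the time, the measured TCP pose, the force, the opening and the grip force at its end, in the units of the state.
- bot.get_obs(): the state, without advancing time (a new reading comes with each control period).
- bot.read_camera(name): name is "scene" or "top" or "wrist"; returns (picture, depth): 384x512x3 uint8, blue, green, red; 384x512 float32, m along the optical axis (not along the pixel's ray), 0 where there is no reading.
- bot.camera_model(name): a dict with "intrinsics" (3x3 intrinsics, pixels), "R" (3x3) and "t" (3): a world point X has camera coordinates R X + t. Camera axes: x right, y down, z forward; pixel columns grow to the right and rows downward; lengths in m; the calibration is good to about 2 mm. A picture is of the moment at which its call begins: read the wrist's pose just before it. camera_model takes no time and is no camera call; for the wrist camera it gives the pose at the moment of the call.
- bot.hand_in(): hands the job in; it is judged then, once.
Trained networks look in the newest picture that a camera, given by its name, has taken for a name from the list of things; names that differ only in an ending like _2 or _b are one class to them, and where a whole thing is asked for, a point or a joint stands for the part that bears it (a point fixed in the world has none). Each returns a list of dicts, best first, with "score" (0 to 1); they miss things now and then, are a little off and sometimes report something else, mostly with a low value. They report only what shows in the picture. A call takes as long as a camera call. They do not tell look-alikes from the thing itself.
- bot.boxes_of(name, camera): "at" ([column, row] in pixels, amid what is visible of it).
- bot.trace(name, camera): "mask" (384x512 bool, what is visible of it) and "at" ([column, row] in pixels, amid what is visible of it).
- bot.pinpoint(name, camera): "at" ([column, row] in pixels: a listed point, or the origin of a listed thing).
The state is a dict: "t": time; "q": joint angles; "joint_vel": joint speeds; "joint_torque": joint torques, N m; "eef_pos": TCP position; "tool_rot": TCP orientation; "contact_force": force on the tool from outside, world axes, zero at the start; "torque": the same for the moment, N m; "gripper_width": opening from 0.0 (shut) to 1.0 (fully open); "grasp_force": force on a finger pad.
Only numpy, scipy, OpenCV 4.12 (cv2) and the standard library are available. Lean on these libraries where they do the work, as an engineer would, in place of code of your own. Each camera call takes 0.05 s, during which the arm holds its last target. There are 200 camera calls.

## Task

The glued wooden slats are to be pressed into a cross-lap coupon: lay the two loose slats from the bench across the two that lie on the press's tray, centred and square to them, one near each end of the lower pair. Slide the tray fully home under the platen, then work the red pump lever with full strokes, easing off on the last one, until the gauge needle stands in the green band, never letting it run into the red, and leave the lever up. Leave the other things on the bench where they are.

Things in the scene. Friction and masses are not known exactly. Their poses are not given: they have to be found in the camera images.
- press: blue hand-pumped bench press, bolted down: slide-out tray in front, four columns, crosshead (165 to 210 mm high, its front 42 mm before the ram axis), gauge on top, red pump lever on the right side. Origin on the bench under the ram axis; x from the front to the back of the press (away from the robot), y to the left, z up. The release valve (black knob low on the front) is already shut
- platen_face (a point): centre of the lower face of the steel pressing platen (120 x 120 mm), on the ram axis. It starts 92 to 98 mm above the bench, 6 to 12 mm above the finished stack; each full stroke sends it down by up to 4 mm and it stays there until it meets the slats
- tray (a joint): travel of the tray in m: 0 = pulled fully out towards the robot, 0.180 = fully home against its stop, with its centre under the platen. Slides on rails with about 1.5 N of friction plus a little damping and stays where it is left
- tray_top (a point): centre of the top face of the tray, a 130 x 130 mm aluminium plate with a white sheet, 54 mm above the bench; axes as the press. It lies 180 mm in front of the ram axis when the tray is out
- tray_handle (a point): top middle of the black handle of the tray, an upright plate 12 mm thick (x), 56 mm wide (y) and 38 mm high, 120 mm in front of the tray's centre; its top is 84 mm above the bench
- lever (a joint): angle of the red pump lever in rad: 0 = raised (rest, 0.72 rad above level), growing as it is pushed down to its hard stop at 0.75 (0.03 below level). A spring lifts it back when it is let go. A hand at lever_pad feels 4 to 8 N from the spring and 1 to 3 N more from the pump. The pump bites after some 0.1 rad and wants full strokes: one shorter than 0.65 rad pumps half as much or less
- lever_pad (a point): point on the middle of the upper face of the lever's red grip, 190 mm from the pump shaft; the grip is 105 mm long (125 to 230 mm from the shaft), 28 mm wide, 20 mm thick. The lever reaches from the shaft towards the robot (-x of the press); the point moves with it
- pump_shaft (a point): point on the axis about which the lever turns (parallel to the y axis of the press), in the lever's mid-plane, 85 mm above the bench; the middle line of the grip points at it
- gauge (a joint): angle of the gauge's black needle in rad: 0 = no pressure (lower left), growing clockwise with the force under the platen. Green band 2.4 to 3.2, red from 3.4. It stays at 0 until the platen has come down on the slats; then a full stroke adds about 1.4, part of a stroke less; it does not fall when the lever goes back up
- dial (a point): centre of the gauge's round white face, 67 mm across; the gauge sits on the upper end of the ram, about 310 mm above the bench, sinks with it and looks up at the robot
- lower_left: lower pale wooden slat, 120 x 24 x 16 mm, 50 g, smooth; origin at the centre of its underside, x along its length, z up. Lies on the tray from the start, along the x axis of the press, 40 mm left of the tray's middle
- lower_right: lower pale wooden slat, 120 x 24 x 16 mm, 50 g, smooth; origin at the centre of its underside, x along its length, z up. Lies on the tray from the start, along the x axis of the press, 40 mm right of the tray's middle
- slat_a: loose pale wooden slat, 120 x 24 x 16 mm, 50 g, smooth; origin at the centre of its underside, x along its length, z up. Lies flat on the bench at the left of the press
- slat_b: loose pale wooden slat, 120 x 24 x 16 mm, 50 g, smooth; origin at the centre of its underside, x along its length, z up. Lies flat on the bench at the left of the press
- timer: white digital kitchen timer, 58 x 64 x 16 mm; bystander, to be left where it is; origin at the centre of its underside
- tape_roll: roll of cream masking tape lying flat, 67 mm across, 19 mm high; bystander, to be left where it is; origin at the centre of its underside
- dropper_bottle: clear dropper bottle with black rubber teat, 33 mm across, 98 mm high; bystander, to be left where it is; origin at the centre of its underside
- film_box: white carton with blue print, 56 x 125 x 56 mm; bystander, to be left where it is; origin at the centre of its underside
- needle_case: flat green plastic case, 34 x 78 x 11 mm; bystander, to be left where it is; origin at the centre of its underside
- marker_blue: white marker pen with blue cap, 138 mm long, 12 mm thick; bystander, to be left where it is; origin at the centre of its underside
- beaker_50: small clear beaker, 44 mm across, 57 mm high; bystander, to be left where it is; origin at the centre of its underside
Not all that is in view belongs to the job. Leave any blue look-alike of the lower_left alone.

How it is judged:
On the way, in this order (a step that is already met when the one before it is completed fails the run):
1. both loose slats lie crosswise on the lower pair, one near each end, let go (y of slat_a in the frame of tray_top between -0.015 and 0.015 m and z of slat_a in the frame of tray_top between 0.011 and 0.021 m and angle between the x axis of each of slat_a, slat_b and the y axis of tray_top, either way round below 0.13 rad and y of slat_b in the frame of tray_top between -0.015 and 0.015 m and z of slat_b in the frame of tray_top between 0.011 and 0.021 m and ((x of slat_a in the frame of tray_top between 0.018 and 0.058 m and x of slat_b in the frame of tray_top between -0.058 and -0.018 m) or (x of slat_a in the frame of tray_top between -0.058 and -0.018 m and x of slat_b in the frame of tray_top between 0.018 and 0.058 m)) and y of lower_left in the frame of tray_top between 0.025 and 0.055 m and x of lower_left in the frame of tray_top between -0.02 and 0.02 m and z of each of lower_left, lower_right in the frame of tray_top below 0.005 m and angle between the x axis of each of lower_left, lower_right and the x axis of tray_top, either way round below 0.13 rad and y of lower_right in the frame of tray_top between -0.055 and -0.025 m and x of lower_right in the frame of tray_top between -0.02 and 0.02 m and contact force between the fingers and slat_a below 0.3 N and contact force between the fingers and slat_b below 0.3 N), for 0.2 s.
2. the tray is fully home with the slats still crosswise on it (value of joint tray above 0.176 m and y of slat_a in the frame of tray_top between -0.015 and 0.015 m and z of slat_a in the frame of tray_top between 0.011 and 0.021 m and angle between the x axis of each of slat_a, slat_b and the y axis of tray_top, either way round below 0.13 rad and y of slat_b in the frame of tray_top between -0.015 and 0.015 m and z of slat_b in the frame of tray_top between 0.011 and 0.021 m and ((x of slat_a in the frame of tray_top between 0.018 and 0.058 m and x of slat_b in the frame of tray_top between -0.058 and -0.018 m) or (x of slat_a in the frame of tray_top between -0.058 and -0.018 m and x of slat_b in the frame of tray_top between 0.018 and 0.058 m)) and y of lower_left in the frame of tray_top between 0.025 and 0.055 m and x of lower_left in the frame of tray_top between -0.02 and 0.02 m and z of each of lower_left, lower_right in the frame of tray_top below 0.005 m and angle between the x axis of each of lower_left, lower_right and the x axis of tray_top, either way round below 0.13 rad and y of lower_right in the frame of tray_top between -0.055 and -0.025 m and x of lower_right in the frame of tray_top between -0.02 and 0.02 m), for 0.2 s.
3. the lever has been pushed down through a full stroke (value of joint tray above 0.176 m and value of joint lever above 0.65 rad).
4. the needle has reached the green band (value of joint tray above 0.176 m and value of joint gauge above 2.4 rad), for 0.1 s.
At the end, for the whole second after the job is handed in: Needle at 2.4 to 3.2 rad, tray at 0.176 m or more, lever under 0.08 rad; upper slats at rest on the lower pair, square within 0.13 rad, middles 18 to 58 mm before and behind the tray's middle, within 15 mm sideways; lower slats lengthwise, 25 to 55 mm left and right of it (all of step 4 and value of joint gauge below 3.2 rad and value of joint lever below 0.08 rad and y of slat_a in the frame of tray_top between -0.015 and 0.015 m and z of slat_a in the frame of tray_top between 0.011 and 0.021 m and angle between the x axis of each of slat_a, slat_b and the y axis of tray_top, either way round below 0.13 rad and y of slat_b in the frame of tray_top between -0.015 and 0.015 m and z of slat_b in the frame of tray_top between 0.011 and 0.021 m and ((x of slat_a in the frame of tray_top between 0.018 and 0.058 m and x of slat_b in the frame of tray_top between -0.058 and -0.018 m) or (x of slat_a in the frame of tray_top between -0.058 and -0.018 m and x of slat_b in the frame of tray_top between 0.018 and 0.058 m)) and y of lower_left in the frame of tray_top between 0.025 and 0.055 m and x of lower_left in the frame of tray_top between -0.02 and 0.02 m and z of each of lower_left, lower_right in the frame of tray_top below 0.005 m and angle between the x axis of each of lower_left, lower_right and the x axis of tray_top, either way round below 0.13 rad and y of lower_right in the frame of tray_top between -0.055 and -0.025 m and x of lower_right in the frame of tray_top between -0.02 and 0.02 m and linear speed of each of slat_a, slat_b below 0.02 m/s); the robot touches nothing.
It fails at once if the needle ran into the red (over 3.4 rad) (value of joint gauge above 3.4 rad).
It fails at once if a bystander was moved by more than 30 mm (distance of any of timer, tape_roll, dropper_bottle, film_box, needle_case, marker_blue, beaker_50 from where it was at the start of the episode above 0.03 m).
It also fails if it takes over 72 s, if anything falls off the work surface, if the arm or the gripper's body presses on something with over 40 N, if the wrist force passes 120 N, or if a joint passes its speed limit or range.

## Working session

There is one attempt and no reset: what is moved stays moved. The work goes in short steps, Python scripts to look and compute and a shell command to move; the robot and the scene stay as the last step left them, time stands still between calls to the robot, and variables do not carry over. Pictures are saved under pics/ and viewed, at most 10 in all, crops included, and the job is handed in when it is done.

```bash
mkdir -p pics; cat > h.py <<'E'
import numpy as np, cv2
from station import bot
from scipy.spatial.transform import Rotation as Ro
def world(cam,uv,d,m=None):
    m=m or bot.camera_model(cam);K=np.array(m["intrinsics"]);R=np.array(m["R"]);t=np.array(m["t"])
    p=np.linalg.inv(K)@np.array([uv[0],uv[1],1])*d
    return R.T@(p-t)
def ray(cam,uv,z,m=None):
    m=m or bot.camera_model(cam);K=np.array(m["intrinsics"]);R=np.array(m["R"]);t=np.array(m["t"])
    c=-R.T@t; v=R.T@np.linalg.inv(K)@np.array([uv[0],uv[1],1.])
    return c+v*(z-c[2])/v[2]
def tri(l):
    # l: list of (model,uv)
    A=np.zeros((3,3));b=np.zeros(3)
    for m,uv in l:
        R=np.array(m["R"]);c=-R.T@np.array(m["t"]);v=R.T@np.linalg.inv(np.array(m["intrinsics"]))@np.array([uv[0],uv[1],1.]);v/=np.linalg.norm(v)
        P=np.eye(3)-np.outer(v,v);A+=P;b+=P@c
    return np.linalg.solve(A,b)
def cloud(cam,mask,d,m=None):
    m=m or bot.camera_model(cam);K=np.array(m["intrinsics"]);R=np.array(m["R"]);t=np.array(m["t"])
    v,u=np.nonzero(mask&(d>0));p=np.stack([u,v,np.ones_like(u)]).astype(float)
    p=np.linalg.inv(K)@p*d[v,u]
    return (R.T@(p-t[:,None])).T
def pose():
    o=bot.get_obs();q=o["tool_rot"];R=Ro.from_quat([q[1],q[2],q[3],q[0]]).as_matrix()
    return np.array(o["eef_pos"]),R,o
E
python3 - <<'E'
from h import *
p,R,o=pose();np.set_printoptions(precision=4,suppress=True)
print(o["t"],p,R,o["contact_force"],o["gripper_width"])
names="tray_top tray_handle lever_pad pump_shaft dial platen_face lower_left slat_a timer tape_roll dropper_bottle film_box needle_case marker_blue beaker_50 press".split()
for c in ("scene","top"):
    im,d=bot.read_camera(c);cv2.imwrite(f"pics/{c}0.png",im)
    np.save(f"{c}d.npy",d)
    for n in names:
        r=bot.pinpoint(n,c)
        for k in r[:5]:
            u,v=map(int,np.round(k["at"]))
            dd=d[min(max(v,0),383),min(max(u,0),511)]
            print(c,n,round(k["score"],2),np.round(k["at"],1),world(c,k["at"],dd))
E
```

```text
0.0 [ 0.2445 -0.6289  0.4037] [[ 0.932   0.3624 -0.0008]
 [ 0.3624 -0.932   0.0017]
 [-0.0002 -0.0019 -1.    ]] [ 0.0223  0.1624 -1.2342] 0.9970387780075599
scene tray_top 0.69 [268.2 222. ] [ 0.5735 -0.0197  0.0539]
scene tray_top 0.55 [360.6 230.9] [ 0.4011 -0.3135  0.0114]
scene tray_top 0.36 [277.1 221.7] [ 0.5529 -0.0441  0.0596]
scene tray_handle 0.75 [282.7 238.4] [0.4474 0.0059 0.0822]
scene lever_pad 0.75 [299.9 174.6] [ 0.5668 -0.1412  0.2199]
scene lever_pad 0.64 [136.6 294.3] [0.5179 0.4842 0.0215]
scene lever_pad 0.2 [247.1 140.4] [ 0.7383 -0.0287  0.3062]
scene pump_shaft 0.6 [281.6 182.2] [ 0.6789 -0.1467  0.1241]
scene dial 0.71 [247.6 136.6] [ 0.7429 -0.0335  0.318 ]
scene platen_face 0.66 [244.7 185.7] [ 0.7372 -0.0172  0.1182]
scene platen_face 0.24 [248.2 139.4] [ 0.7298 -0.0282  0.314 ]
scene lower_left 0.68 [326.7 231.9] [ 0.4632 -0.2055  0.0079]
scene lower_left 0.64 [256.7 229.2] [0.5554 0.04   0.0586]
scene slat_a 0.81 [238.2 280.4] [0.4177 0.1921 0.0134]
scene slat_a 0.76 [211.3 293.9] [0.4132 0.2882 0.0118]
scene timer 0.77 [203.9 255.5] [0.5729 0.2376 0.01
[... 1119 characters left out ...]
68 0.01   0.0544]
top lower_left 0.49 [309.4 214.6] [ 0.4846 -0.2043  0.0215]
top slat_a 0.75 [190.2 223.1] [0.4365 0.2887 0.0224]
top slat_a 0.44 [212.5 221.2] [0.4474 0.1982 0.0109]
top slat_a 0.2 [268.1 144. ] [ 0.7194 -0.0177  0.2609]
top slat_a 0.19 [264.2 189.8] [ 0.5779 -0.0127  0.0625]
top timer 0.74 [202.4 186.9] [0.5885 0.2449 0.0254]
top dropper_bottle 0.48 [186.8 182.8] [0.6    0.3065 0.0514]
top film_box 0.71 [368.4 218.6] [ 0.4717 -0.4404  0.0562]
top needle_case 0.45 [341.4 232.5] [ 0.4142 -0.3388  0.0146]
top marker_blue 0.64 [165.1 193.8] [0.5559 0.3998 0.02  ]
top marker_blue 0.59 [269.2 147.4] [ 0.7151 -0.0233  0.2275]
top press 0.86 [268.5 148.7] [ 0.7145 -0.0214  0.2095]
```

```bash
python3 - <<'E'
import cv2
a=cv2.imread("pics/scene0.png")[120:330,100:420];b=cv2.imread("pics/top0.png")[100:270,120:400]
cv2.imwrite("pics/s1.png",cv2.resize(a,None,fx=2.5,fy=2.5,interpolation=3));cv2.imwrite("pics/t1.png",cv2.resize(b,None,fx=2.8,fy=2.8,interpolation=3))
E
```

```text
(no output)
```

View pics/s1.png

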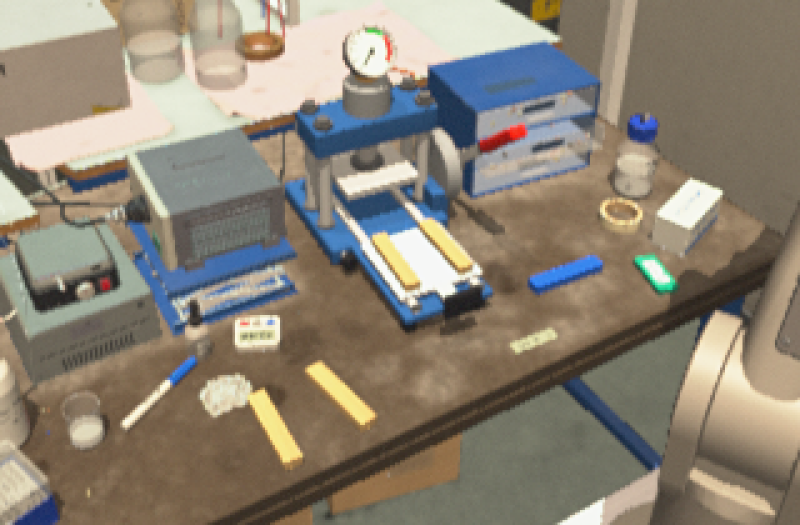

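View pics/t1.png

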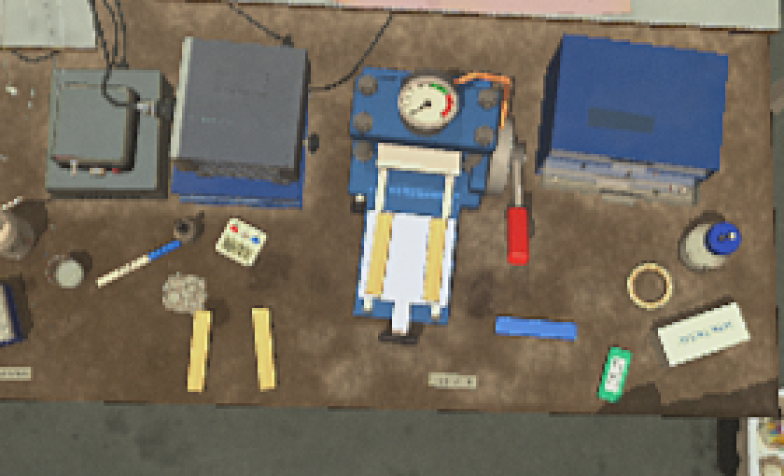

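The pictures show two loose pale slats at the left front, near scene pixels (238,280) and (211,294). The lower pair sits on the pulled-out tray, with a blue look-alike to its right at about (327,232), and the lever is raised. I'll move over the slats so the wrist camera can see them.

```bash
python3 -m pendant '[[0.085,0.028,-0.0184,-0.006,0],[0.085,0.028,-0.0184,-0.006,0],[0.085,0.028,-0.0184,-0.006,0],[0.085,0.028,-0.0184,-0.006,0],[0.085,0.028,-0.0184,-0.006,0],[0.085,0.028,-0.0184,-0.006,0],[0.085,0.028,-0.0184,-0.006,0],[0.085,0.028,-0.0184,-0.006,0],[0.085,0.028,-0.0184,0,0],[0.085,0.028,-0.0184,0,0],[0.085,0.028,-0.0184,0,0],[0.085,0.028,-0.0184,0,0]]' 40
```

```text
t: 2.7
eef_pos: [0.4784, -0.3001, 0.453]
tool_rot: [0.0, 0.983, 0.184, 0.0]
contact_force: [0.5, -0.9, 0.3]
gripper_width: 0.993
grasp_force: 0.0
```

```bash
python3 -m pendant '[[0.085,0,0,0,7.1],[0.085,0,0,0,7.1],[0.085,0,0,0,7],[0.085,-0.004,-0.041,0,0],[0.085,-0.004,-0.041,0,0],[0.085,-0.004,-0.041,0,0],[0.085,-0.004,-0.041,0,0],[0.085,-0.004,-0.041,0,0],[0.085,-0.004,-0.041,0,0],[0.085,-0.004,-0.041,0,0],[0.085,-0.004,-0.041,0,0],[0.085,-0.004,-0.041,0,0]]'
python3 -m pendant '[[0.085,-0.002,-0.041,0,0],[0.085,-0.002,-0.041,0,0],[0.085,-0.002,-0.041,0,0],[0.085,-0.002,-0.041,0,0],[0.085,0,0,0,0]]'
cat > slats.py <<'E'
import sys
from h import *
np.set_printoptions(precision=4,suppress=True)
p,R,o=pose();m=bot.camera_model("wrist")
im,d=bot.read_camera("wrist");cv2.imwrite(sys.argv[1],im)
print(o["t"],p,"q",np.array(o["q"]),"cam",-np.array(m["R"]).T@np.array(m["t"]))
for n in sys.argv[2:]:
    for k in bot.trace(n,"wrist")[:5]:
        M=k["mask"]
        if M.sum()<50: continue
        c=cloud("wrist",M,d,m)
        if len(c)<20: continue
        zt=np.percentile(c[:,2],85);s=c[abs(c[:,2]-zt)<.004]
        (cx,cy),(w,h),a=cv2.minAreaRect(s[:,:2].astype(np.float32)*1000)
        x=cv2.boxPoints(((cx,cy),(w,h),a));e=x[1]-x[0] if np.linalg.norm(x[1]-x[0])>np.linalg.norm(x[2]-x[1]) else x[2]-x[1]
        print(n,round(k["score"],2),np.round(k["at"],1),"ctr",round(cx,1),round(cy,1),"size",round(w,1),round(h,1),"ang",round(np.degrees(np.arctan2(e[1],e[0]))%180,1),"ztop",round(np.median(s[:,2]),4))
E
python3 slats.py pics/w1.png slat_a
```

```text
t: 3.7
eef_pos: [0.4407, 0.0692, 0.4532]
tool_rot: [0.0, 1.0, 0.0, 0.001]
contact_force: [1.4, 0.2, 0.2]
gripper_width: 0.994
grasp_force: 0.0
t: 4.12
eef_pos: [0.4312, 0.2393, 0.4536]
tool_rot: [-0.003, 1.0, 0.006, 0.0]
contact_force: [0.0, 0.9, 0.2]
gripper_width: 0.997
grasp_force: 0.0
4.1167 [0.4312 0.2393 0.4536] q [-0.1358  0.1702 -0.5524  1.8905  0.0955  1.1035 -2.2838] cam [0.5083 0.2405 0.4225]
slat_a 0.91 [291.6 158.3] ctr 436.1 192.0 size 119.0 24.3 ang 7.8 ztop 0.0155
slat_a 0.74 [229.9 162.7] ctr 430.8 288.2 size 24.1 120.0 ang 177.0 ztop 0.0156
```

View pics/w1.png

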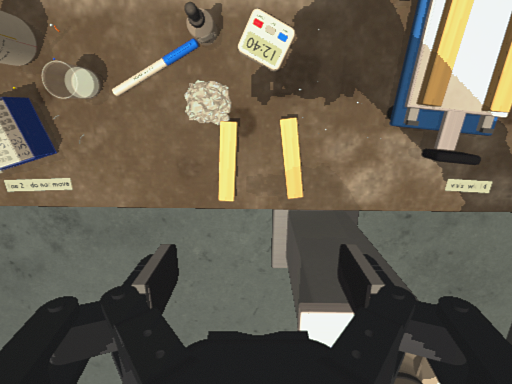

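Wrist view shows the slats clearly at pixels (291,158) and (228,162), plus the tray corner at upper right. I'll refine the slat angles from the saved picture.

```bash
python3 - <<'E'
from h import *
np.set_printoptions(precision=4,suppress=True)
im=cv2.imread("pics/w1.png");hsv=cv2.cvtColor(im,cv2.COLOR_BGR2HSV)
M=((hsv[...,0]>15)&(hsv[...,0]<35)&(hsv[...,1]>60)&(hsv[...,2]>150)).astype(np.uint8)
n,l,s,c=cv2.connectedComponentsWithStats(M)
p,R,o=pose();print(p,R)
for i in range(1,n):
    if s[i,4]<300: continue
    v,u=np.nonzero(l==i);z=.016 if c[i][1]>100 else .070
    P=np.array([ray("wrist",(a,b),z)[:2] for a,b in zip(u,v)])
    cc=P.mean(0);w,V=np.linalg.eigh(np.cov((P-cc).T));e=V[:,1]*np.sign(V[0,1])
    r=cv2.minAreaRect((P*1000).astype(np.float32))
    print(s[i],cc,"ang",np.degrees(np.arctan2(e[1],e[0])),r)
E
```

```text
[0.4328 0.233  0.4527] [[ 1.      0.0049 -0.0002]
 [ 0.0049 -1.      0.0005]
 [-0.0002 -0.0005 -1.    ]]
[ 423    0   51  106 2197] [0.5724 0.0168] ang -6.4295054292079765 ((570.0304565429688, 17.076963424682617), (24.48183822631836, 110.2739028930664), 83.8111572265625)
[243  32  39  33 510] [0.5749 0.2283] ang 62.71734369633033 ((574.8868408203125, 229.52713012695312), (42.58863830566406, 18.8000431060791), 64.42108917236328)Traceback (most recent call last):
  File "<stdin>", line 10, in <module>
  File "h.py", line 9, in ray
    m=m or bot.camera_model(cam);K=np.array(m["intrinsics"]);R=np.array(m["R"]);t=np.array(m["t"])
           ~~~~~~~~~~~~~~~~^^^^^
ValueError: time passes only in moves, steps and waits
```

```bash
cat > look.py <<'E'
# look.py pic zsplit... : pale-slat blobs seen by the wrist camera
import sys
from h import *
np.set_printoptions(precision=4,suppress=True)
p,R,o=pose();m=bot.camera_model("wrist");im,d=bot.read_camera("wrist");cv2.imwrite(sys.argv[1],im)
print(round(o["t"],2),p,"toolx ang",np.degrees(np.arctan2(R[1,0],R[0,0])),"q",np.array(o["q"]))
hsv=cv2.cvtColor(im,cv2.COLOR_BGR2HSV)
M=((hsv[...,0]>15)&(hsv[...,0]<35)&(hsv[...,1]>60)&(hsv[...,2]>120)).astype(np.uint8)
n,l,s,c=cv2.connectedComponentsWithStats(M)
for i in range(1,n):
    if s[i,4]<300: continue
    C=cloud("wrist",l==i,d,m);z=np.percentile(C[:,2],70);C=C[abs(C[:,2]-z)<.005];P=C[:,:2]
    cc=P.mean(0);w,V=np.linalg.eigh(np.cov((P-cc).T));e=V[:,1]*np.sign(V[0,1])
    r=cv2.minAreaRect((P*1000).astype(np.float32))
    print(s[i],"z",round(z,4),"mean",cc,"ang",round(np.degrees(np.arctan2(e[1],e[0])),1),"rect",np.round(r[0],1),np.round(r[1],1))
E
python3 look.py pics/w2.png
```

```text
4.22 [0.4328 0.233  0.4527] toolx ang 0.2810963730434692 q [-0.1307  0.1681 -0.5449  1.8942  0.0967  1.105  -2.2787]
[  30    0  278  107 5084] z 0.0005 mean [0.6254 0.3605] ang -89.4 rect [578.7 350.8] [132.8 362.3]
[ 415    0   50  107 2245] z 0.07 mean [0.5728 0.0262] ang -6.6 rect [570.4  26.1] [ 25.1 111. ]
[ 483   13   29   99 1382] z 0.07 mean [ 0.5486 -0.0508] ang 2.5 rect [560.  -54.1] [ 25.4 103. ]
[235  33  39  33 562] z 0.0147 mean [0.5845 0.2382] ang 63.7 rect [584.5 238.7] [49.6 21.4]
[ 294  112  165   98 6209] z -0.0 mean [0.4268 0.0582] ang 71.0 rect [417.2  47.6] [285.1 128.6]
[ 212  119   19   84 1405] z 0.0159 mean [0.4335 0.2879] ang -3.2 rect [431.  288.2] [ 24.1 119.6]
[ 273  118   26   82 1400] z 0.0159 mean [0.4394 0.1927] ang 7.8 rect [436.7 192.2] [119.5  24.1]
[ 66 128  36  31 372] z 0.0 mean [0.4604 0.4926] ang -51.9 rect [461.4 495.6] [30.6 61.1]
[ 232  143   45   67 1411] z -0.0 mean [0.4082 0.2458] ang -11.9 rect [405.9 240. ] [ 67.7 107.3]
[  27  152  109   57 2501] z 0.0 mean [0.3876 0.5092] ang 82.7 rect [397.8 513.8] [173.2  91.3]
[413 357  23  27 339] z 0.0128 mean [ 0.0235 -0.093 ] ang 21.5 rect [ 24.  -88.4] [74.5 32.4]
```

Slat A is at (0.437, 0.192), turned 7.8°. Slat B is at (0.431, 0.288), turned -3.2°. Both tops stand 16 mm high. Grasping slat A first.

```bash
python3 -m pendant '[[0.05,0.004,0.0405,0,-4],[0.05,0,0,0.02,-3.5],[0.05,0,0,0.04,0],[0.05,0,0,0.04,0],[0.05,0,0,0.04,0],[0.05,0,0,0.04,0],[0.05,0,0,0.035,0],[0.05,0,0,0.025,0],[0.05,0,0,0.02,0],[0.05,0,0,0.01,0],[0.05,0,0,0,0],[0.05,0,0,0,0]]'; python3 - <<'E'
from h import *
p,R,o=pose();print(p,np.degrees(np.arctan2(R[1,0],R[0,0])))
E
```

```text
t: 5.27
eef_pos: [0.4378, 0.1901, 0.1831]
tool_rot: [0.0, 0.998, 0.065, 0.0]
contact_force: [0.0, 0.6, 0.5]
gripper_width: 0.587
grasp_force: 0.0
[0.43784124 0.19010398 0.18307945] 7.46389397944064
```

```bash
python3 -m pendant '[[0.05,-0.001,-0.002,0.006,0],[0.05,0,0,0,0],[0.015,0,0,0,0],[0.015,0,0,0,0],[0.015,0,0,0,0],[0.015,0,0,0,0],[0.015,0,0,0,0],[0.015,0,0,-0.01,0],[0.015,0,0,-0.02,0],[0.015,0,0,-0.02,0]]' 40
```

```text
t: 6.1
eef_pos: [0.4358, 0.1926, 0.2276]
tool_rot: [0.0, 0.998, 0.066, -0.001]
contact_force: [0.2, -0.2, -1.0]
gripper_width: 0.267
grasp_force: 39.5
```

```bash
python3 -m pendant '[[0.015,0,0,-0.04,0],[0.015,0,0,-0.04,0],[0.015,0,0,-0.04,0],[0.015,0,0.01,-0.04,0],[0.015,0.005,0.03,-0.03,0],[0.015,0.007,0.036,-0.02,0],[0.015,0.008,0.036,0,0],[0.015,0.008,0.036,0,0],[0.015,0.006,0.03,0,0],[0.015,0.004,0.019,0,0],[0.015,0,0,0,0],[0.015,0,0,0,0]]' 
python3 look.py pics/w3.png; python3 - <<'E'
from h import *
np.set_printoptions(precision=4,suppress=True)
for n in ("tray_top","tray_handle","slat_a"):
    for k in bot.pinpoint(n,"wrist")[:4]: print(n,k["score"],k["at"],[ray("wrist",k["at"],z) for z in (.054,.084)])
E
```

```text
t: 7.1
eef_pos: [0.4991, 0.0024, 0.4364]
tool_rot: [-0.0, 0.998, 0.065, 0.0]
contact_force: [0.6, 0.2, -0.5]
gripper_width: 0.267
grasp_force: 39.5
7.1 [0.4991 0.0024 0.4364] toolx ang 7.4081765160742865 q [ 0.2301  0.1823 -0.405   1.907   0.0813  1.068  -1.6496]
[   0    0  234  127 8058] z 0.0001 mean [0.6268 0.1721] ang 81.3 rect [639.6 199.7] [306.2 144.3]
[  392    21   120   256 14206] z -0.0 mean [ 0.5261 -0.2781] ang 28.7 rect [ 516.8 -282.9] [412.2 183.2]
[  0  30  22  32 453] z 0.0476 mean [0.6056 0.3075] ang -6.1 rect [605.6 308.9] [21.9 30.8]
[ 67  39  55  74 499] z 0.01 mean [0.5965 0.2155] ang 4.8 rect [593.4 229.5] [55.1 56.8]
[   75    51   269   285 21609] z 0.2739 mean [0.5105 0.0039] ang 7.5 rect [503.6   3.1] [110.2  24. ]
[ 67  60  41  36 563] z 0.0147 mean [0.5845 0.2379] ang 63.6 rect [584.9 238.2] [49.9 21.7]
[ 291   66   48  107 2232] z 0.0699 mean [ 0.5716 -0.0553] ang -4.1 rect [568.4 -55.3] [ 23.9 119.5]
[   0   99   69  126 2472] z 0.0156 mean [0.4524 0.2926] ang 9.1 rect [458.2 294.3] [175.   57.2]
tray_top 0.62 [282.2, 113.0] [array([ 0.5737, -0.0153,  0.054 ]), array([ 0.5738, -0.0127,  0.084 ])]
tray_top 0.24 [456.0, 243.5] [array([ 0.4324, -0.2854,  0.054 ]), array([ 0.4446, -0.2598,  0.084 ])]
slat_a 0.76 [66.6, 182.1] [array([0.4502, 0.251 , 0.054 ]), array([0.4609, 0.2309, 0.084 ])]
slat_a 0.68 [262.5, 246.5] [array([ 0.3917, -0.0164,  0.054 ]), array([ 0.4074, -0.0137,  0.084 ])]
```

View pics/w3.png

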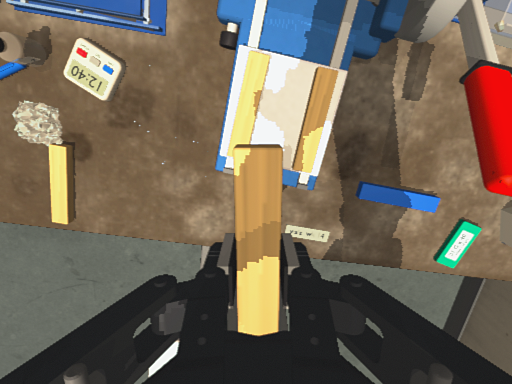

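The view shows slat A held square in the gripper at (258,240). The lower slats are at (250,100) and (318,118), and the white tray sheet is visible from (247,47) to (318,188). I'll derive the tray frame from the sheet corners and slats.

```bash
python3 - <<'E'
from h import *
np.set_printoptions(precision=4,suppress=True)
m=bot.camera_model("wrist");im=cv2.imread("pics/w3.png");hsv=cv2.cvtColor(im,cv2.COLOR_BGR2HSV)
K=np.array(m["intrinsics"]);R=np.array(m["R"]);c=-R.T@np.array(m["t"])
# rectify at z=.070 : 1px=0.5mm, x up, y left
def rect(z,name):
    xs=np.linspace(.66,.48,361);ys=np.linspace(.08,-.12,401)
    Y,X=np.meshgrid(ys,xs);P=np.stack([X,Y,np.full_like(X,z)],-1)
    q=(P@R.T+np.array(m["t"]))@K.T;uv=(q[...,:2]/q[...,2:]).astype(np.float32)
    return cv2.remap(im,uv[...,0],uv[...,1],cv2.INTER_LINEAR)
a=rect(.054,"");b=rect(.070,"")
for k in range(0,401,20):
    for g in (a,b): cv2.line(g,(k,0),(k,4),(0,0,255),1)
cv2.imwrite("pics/rect.png",np.hstack([a,b]))
E
```

```text
(no output)
```

View pics/rect.png

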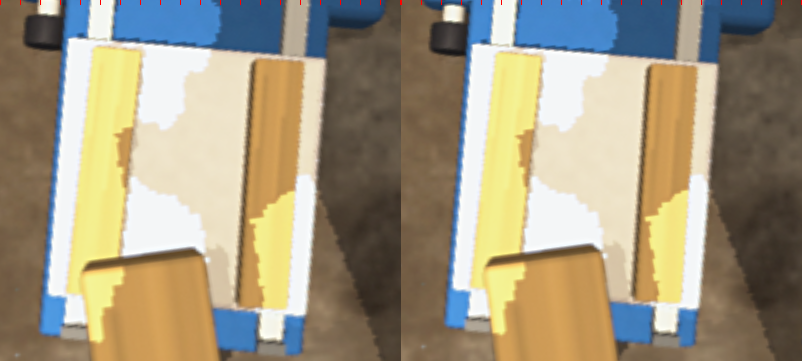

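Tray centre is about (0.572, -0.014), with the press turned about -4.6°. I'll rotate the held slat crosswise and bring it over the far end.

```bash
python3 -m pendant '[[0.015,0,0,0,-7.1],[0.015,0,0,0,-7.1],[0.015,0,0,0,-7.1],[0.015,0,0,0,-7.1],[0.015,0,0,0,-7.1],[0.015,0,0,0,-7.1],[0.015,0,0,0,-7.1],[0.015,0,0,0,-7.1],[0.015,0,0,0,-7.1],[0.015,0,0,0,-7.1],[0.015,0,0,0,-7],[0.015,0,0,0,0]]' 
python3 -m pendant '[[0.015,-0.003,0.03,0,0],[0.015,-0.003,0.035,0,0],[0.015,-0.003,0.03,0.01,0],[0.015,-0.0015,0.017,0.03,0],[0.015,0,0,0.04,0],[0.015,0,0,0.035,0],[0.015,0,0,0.03,0],[0.015,0,0,0.015,0],[0.015,0,0,0,0],[0.015,0,0,0,0]]'; python3 look.py pics/w4.png
```

```text
t: 8.3
eef_pos: [0.4991, 0.0044, 0.436]
tool_rot: [-0.0, 0.732, 0.681, 0.0]
contact_force: [-0.1, -0.5, -0.9]
gripper_width: 0.27
grasp_force: 39.5
t: 9.13
eef_pos: [0.6102, -0.0152, 0.2756]
tool_rot: [-0.001, 0.735, 0.679, -0.0]
contact_force: [0.4, 0.6, -0.1]
gripper_width: 0.265
grasp_force: 39.5
9.13 [ 0.6102 -0.0152  0.2756] toolx ang 85.46998186349666 q [ 0.2767  0.5635 -0.4755  1.7968  0.3274  0.8615 -0.4309]
[ 291    0  145   25 1913] z 0.0001 mean [0.7028 0.128 ] ang -4.5 rect [703.  125.3] [ 16.5 111.4]
[447   0  52  16 366] z 0.0002 mean [0.7875 0.1231] ang -8.5 rect [785.5 121.6] [10.1 39.6]
[  0  88  32  58 885] z -0.0001 mean [0.4106 0.0734] ang -82.0 rect [410.2  69.8] [43.9 27.4]
[  0 125  16  37 311] z -0.0002 mean [0.3937 0.0475] ang 73.3 rect [394.   49.3] [31.4 13. ]
[ 17 135  43  29 559] z -0.0002 mean [0.4196 0.0412] ang 13.6 rect [419.8  43.7] [41.  21.8]
[  102   146   190   190 13438] z 0.1136 mean [ 0.6115 -0.0042] ang 85.4 rect [610.9 -11. ] [109.7  24.2]
[ 58 237  33  36 583] z -0.0002 mean [ 0.4251 -0.0637] ang 50.6 rect [423.4 -61.2] [43.6 28.9]
[ 121  265   83   29 1250] z 0.0698 mean [ 0.5336 -0.0475] ang 3.3 rect [538.2 -51.8] [23.3 61. ]
[ 31 281  53  44 647] z -0.0002 mean [ 0.384  -0.1216] ang -49.7 rect [ 385.4 -125.6] [37.4 59.9]
```

```bash
python3 -m pendant '[[0.015,-0.001,0,0.015,0],[0.015,0,0,0.008,0],[0.015,0,0,0.0045,0],[0.015,0,0,0,0],[0.015,0,0,0,0]]';  python3 -m pendant '[[0.03,0,0,0,0],[0.045,0,0,0,0],[0.045,0,0,0,0],[0.045,0,0,-0.01,0],[0.045,0,0,-0.03,0],[0.045,0,0,-0.04,0],[0.045,0,-0.01,-0.04,0],[0.045,0,-0.03,-0.04,0],[0.045,0,-0.03,-0.04,0],[0.045,0,-0.02,0,0],[0.045,0,0,0,0]]'; python3 look.py pics/w5.png
```

```text
t: 9.6
eef_pos: [0.6104, -0.0168, 0.2491]
tool_rot: [0.0, 0.734, 0.679, 0.0]
contact_force: [-1.1, 0.0, -1.0]
gripper_width: 0.267
grasp_force: 39.5
t: 10.52
eef_pos: [0.5279, -0.0097, 0.4384]
tool_rot: [0.002, 0.734, 0.679, 0.001]
contact_force: [-0.4, 0.1, -1.1]
gripper_width: 0.527
grasp_force: 0.0
10.52 [ 0.5279 -0.0097  0.4384] toolx ang 85.60377257825726 q [ 0.3814  0.2511 -0.5668  1.8364  0.1535  1.0937 -0.3183]
[ 313    0  199   93 7256] z 0.0002 mean [0.7678 0.1175] ang -9.8 rect [748.7 122.5] [100.2 264.9]
[ 129   39   92  215 7650] z -0.0 mean [0.419  0.0372] ang 80.8 rect [416.3   3.3] [312.9 127.8]
[ 243  125  100   98 3647] z 0.0855 mean [ 0.611  -0.0139] ang 86.0 rect [611.3 -18. ] [119.3  24.6]
[206 187  38  42 445] z -0.0001 mean [ 0.4662 -0.0899] ang -79.8 rect [463.  -83.6] [51.3 68. ]
[ 244  195   69   18 1169] z 0.0699 mean [ 0.5527 -0.0538] ang -3.9 rect [552.8 -53.9] [23.8 87.6]
[344 264  30  22 305] z 0.0 mean [ 0.6887 -0.2195] ang -35.5 rect [ 687.6 -219.4] [32.4 48.5]
[ 206  276  104   59 2622] z -0.0001 mean [ 0.5173 -0.2856] ang 5.4 rect [ 506.8 -286.2] [182.5 113.3]
```

```bash
python3 -m pendant '[[0.05,0,0,0,7.1],[0.05,0,0,0,7.1],[0.05,0,0,0,7.1],[0.05,0,0,0,7.1],[0.05,0,0,0,7.1],[0.05,0,0,0,7.1],[0.05,0,0,0,7.1],[0.05,0,0,0,7.1],[0.05,0,0,0,7.1],[0.05,0,0,0,7.1],[0.05,0,0,0,7.1],[0.05,0,0,0,7.1]]' >/dev/null
python3 -m pendant '[[0.05,-0.007,-0.03,0,3.6],[0.05,-0.008,-0.033,0,0],[0.05,-0.01,-0.033,0,0],[0.05,-0.01,-0.033,0,0],[0.05,-0.011,-0.033,0,0],[0.05,-0.011,-0.033,0,0],[0.05,-0.011,-0.033,0,0],[0.05,-0.011,-0.033,0,0],[0.05,-0.01,-0.03,0,0],[0.05,0,-0.004,0,0],[0.05,0,0,0,0],[0.05,0,0,0,0]]'; python3 look.py pics/w6.png
```

```text
t: 12.57
eef_pos: [0.457, 0.2881, 0.4345]
tool_rot: [0.0, 1.0, -0.028, -0.0]
contact_force: [-0.5, -0.9, 0.3]
gripper_width: 0.582
grasp_force: 0.0
12.57 [0.457  0.2881 0.4345] toolx ang -3.2554339266534065 q [-0.2448  0.2709 -0.5178  1.8153  0.1496  1.0953 -2.4434]
[   0    0   62   50 1548] z 0.0003 mean [0.6591 0.5781] ang -73.2 rect [652.4 569.6] [76.3 55.8]
[    0     0   504   241 55612] z 0.0002 mean [0.4857 0.3196] ang 79.8 rect [509.3 311.9] [792.9 315.1]
[393   0  50  39 856] z 0.0002 mean [0.6364 0.0705] ang 65.0 rect [640.7  70.7] [75.2 35.4]
[ 460    0   52  114 2672] z 0.0706 mean [0.5635 0.0283] ang -3.8 rect [569.6  30.2] [ 34.  109.1]
```

```bash
python3 -m pendant '[[0.05,-0.026,0.0015,0.01,0],[0.05,0,0,0.04,0],[0.05,0,0,0.04,0],[0.05,0,0,0.04,0],[0.05,0,0,0.04,0],[0.05,0,0,0.035,0],[0.05,0,0,0.025,0],[0.05,0,0,0.015,0],[0.05,0,0,0.0075,0],[0.05,0,0,0,0],[0.05,0,0,0,0]]'; python3 - <<'E'
from h import *
p,R,o=pose();print(p,np.degrees(np.arctan2(R[1,0],R[0,0])))
E
```

```text
t: 13.53
eef_pos: [0.4311, 0.2878, 0.183]
tool_rot: [0.0, 1.0, -0.029, 0.0]
contact_force: [-0.5, 0.1, 0.8]
gripper_width: 0.584
grasp_force: 0.0
[0.43114471 0.28780831 0.18298587] -3.344201601680945
```

```bash
python3 -m pendant '[[0.05,0,0,0.006,0],[0.05,0,0,0,0],[0.015,0,0,0,0],[0.015,0,0,0,0],[0.015,0,0,0,0],[0.015,0,0,0,0],[0.015,0,0,0,0],[0.015,0,0,-0.01,0],[0.015,0,0,-0.03,0],[0.015,0,0,-0.04,0],[0.015,0,0,-0.04,0],[0.015,0,0,-0.04,0]]' 40
python3 -m pendant '[[0.015,0.008,0.03,-0.03,0],[0.015,0.008,0.033,-0.02,0],[0.015,0.01,0.033,0,0],[0.015,0.01,0.033,0,0],[0.015,0.01,0.033,0,0],[0.015,0.011,0.033,0,0],[0.015,0.011,0.033,0,0],[0.015,0.01,0.033,0,0],[0.015,0.01,0.03,0,0],[0.015,0,0,0,-7.1],[0.015,0,0,0,-7.1],[0.015,0,0,0,-7.1]]'
python3 -m pendant '[[0.015,0,0,0,-7.1],[0.015,0,0,0,-7.1],[0.015,0,0,0,-7.1],[0.015,0,0,0,-7.1],[0.015,0,0,0,-7.1],[0.015,0,0,0,-7.1],[0.015,0,0,0,-7.1],[0.015,0,0,0,-7.1],[0.015,0,0,0,-7.1],[0.015,0,0,0,-3.5],[0.015,0,0,0,0]]'; python3 look.py pics/w7.png
```

```text
t: 14.53
eef_pos: [0.4298, 0.2882, 0.3387]
tool_rot: [0.0, 1.0, -0.028, -0.0]
contact_force: [1.5, -0.4, -2.2]
gripper_width: 0.262
grasp_force: 39.4
t: 15.53
eef_pos: [0.5012, -0.0067, 0.386]
tool_rot: [-0.0, 0.987, 0.159, -0.0]
contact_force: [0.2, 0.5, -0.3]
gripper_width: 0.267
grasp_force: 39.4
t: 16.45
eef_pos: [0.5011, -0.006, 0.3859]
tool_rot: [-0.0, 0.734, 0.679, -0.0]
contact_force: [-0.0, 0.1, -0.3]
gripper_width: 0.265
grasp_force: 39.4
16.45 [ 0.5011 -0.006   0.3859] toolx ang 85.57485316239773 q [ 0.4228  0.2721 -0.6239  1.9506  0.1906  0.9769 -0.3682]
[ 347    0  165   92 5151] z 0.0002 mean [0.72   0.1206] ang -15.8 rect [718.3 117.7] [ 77.9 202.9]
[315  15  27  21 304] z 0.0001 mean [0.5964 0.1525] ang 7.0 rect [594.1 153. ] [19.9 29.5]
[  134    31   252   305 24192] z 0.2235 mean [0.5027 0.0052] ang 85.7 rect [502.1  -1.7] [110.4  24. ]
[353 262  50  16 378] z 0.0001 mean [ 0.6696 -0.1707] ang -0.6 rect [ 667.2 -167.8] [25.5 72.1]
```

```bash
python3 -m pendant '[[0.015,-0.0025,0.033,0,0],[0.015,0,0,0.03,0],[0.015,0,0,0.035,0],[0.015,0,0,0.03,0],[0.015,0,0,0.015,0],[0.015,0,0,0.007,0],[0.015,0,0,0,0],[0.015,0,0,0,0]]'; python3 - <<'E'
from h import *
p,R,o=pose();print(p,np.degrees(np.arctan2(R[1,0],R[0,0])))
E
```

```text
t: 17.17
eef_pos: [0.5346, -0.011, 0.2693]
tool_rot: [0.0, 0.735, 0.678, 0.0]
contact_force: [-0.2, -0.4, -0.2]
gripper_width: 0.272
grasp_force: 39.5
[ 0.53457456 -0.01095044  0.26931303] 85.40051354792249
```

```bash
python3 -m pendant '[[0.015,0,0,0.012,0],[0.015,0,0,0.006,0],[0.015,0,0,0.002,0],[0.015,0,0,0,0],[0.015,0,0,0,0],[0.03,0,0,0,0],[0.045,0,0,0,0],[0.045,0,0,0,0],[0.045,0,0,-0.01,0],[0.045,0,0,-0.03,0],[0.045,0,0,-0.04,0],[0.045,0,0,-0.04,0]]'; python3 -m pendant '[[0.045,0,-0.03,-0.03,0],[0.045,0,-0.03,-0.03,0],[0.045,0,-0.02,0,0],[0.045,0,0,0,0],[0.045,0,0,0,0]]';python3 look.py pics/w8.png;  python3 - <<'E'
from h import *
np.set_printoptions(precision=4,suppress=True)
d=bot.read_camera("top")[1];bot.read_camera("scene");o=0
ms={c:bot.camera_model(c) for c in ("wrist","top","scene")};r={}
for c in ms:
    k=bot.pinpoint("tray_handle",c)
    if k: r[c]=k[0]["at"];print(c,round(k[0]["score"],2),k[0]["at"],ray(c,k[0]["at"],.084,ms[c]))
if len(r)>1: print("tri",tri([(ms[c],r[c]) for c in r]))
E
```

```text
t: 18.17
eef_pos: [0.5336, -0.011, 0.3701]
tool_rot: [-0.001, 0.734, 0.679, -0.0]
contact_force: [1.4, -1.7, -0.1]
gripper_width: 0.524
grasp_force: 0.0
t: 18.58
eef_pos: [0.4548, -0.0047, 0.4286]
tool_rot: [0.001, 0.735, 0.678, 0.0]
contact_force: [0.6, 0.5, 0.5]
gripper_width: 0.528
grasp_force: 0.0
18.58 [ 0.4548 -0.0047  0.4286] toolx ang 85.44481259733396 q [ 0.4854  0.1368 -0.6587  1.9946  0.0993  1.039  -0.2987]
[ 387    0  125   69 2617] z 0.0002 mean [0.7055 0.1318] ang -16.8 rect [711.8 129.7] [ 54.9 181.7]
[231  50  35  47 896] z 0.0001 mean [0.453 0.117] ang -71.6 rect [453.3 115.1] [56.1 45.2]
[ 185   76   86  143 4183] z 0.0 mean [0.4155 0.0401] ang -70.7 rect [428.8  19.3] [107.2 198.9]
[ 300  124   84  101 4081] z 0.0854 mean [ 0.5349 -0.0081] ang 85.8 rect [534.9 -11.5] [119.2  24.1]
[ 376  124   35  101 2111] z 0.0861 mean [ 0.6109 -0.0134] ang 86.0 rect [610.9 -17.5] [119.3  24.8]
[   0  144   25   86 1460] z 0.0129 mean [ 0.0962 -0.0159] ang 75.7 rect [ 99.9 -12.7] [125.2  36.6]
[253 201  41  32 545] z -0.0 mean [ 0.4676 -0.0931] ang -19.9 rect [469.7 -94. ] [48.4 53. ]
[336 245  84  41 955] z 0.0001 mean [ 0.6274 -0.1851] ang 16.5 rect [ 641.4 -192.2] [132.2  63. ]
[397 267  28  31 422] z 0.0001 mean [ 0.6989 -0.2237] ang -85.0 rect [ 702.8 -223.7] [41.9 57.3]
[240 290  51  41 680] z -0.0001 mean [ 0.4441 -0.2655] ang -56.8 rect [ 447.9 -274.8] [60.  90.2]
[219 301  45  34 491] z -0.0001 mean [ 0.3965 -0.2834] ang -45.0 rect [ 406.8 -275.6] [64.4 82.6]
[289 302  21  28 371] z 0.0 mean [ 0.5065 -0.2841] ang -79.7 rect [ 507.1 -280.6] [59.7 35.3]
[353 341  33  43 491] z 0.0 mean [ 0.6346 -0.4048] ang -56.5 rect [ 628.7 -394.8] [ 42.6 111.7]
wrist 0.89 [255.1, 179.5] [ 0.4537 -0.0075  0.084 ]
top 0.74 [351.1, 202.1] [ 0.5342 -0.3636  0.084 ]
scene 0.89 [286.6, 231.7] [ 0.4672 -0.0236  0.084 ]
tri [ 0.5107 -0.1603  0.0228]
```

View pics/w8.png

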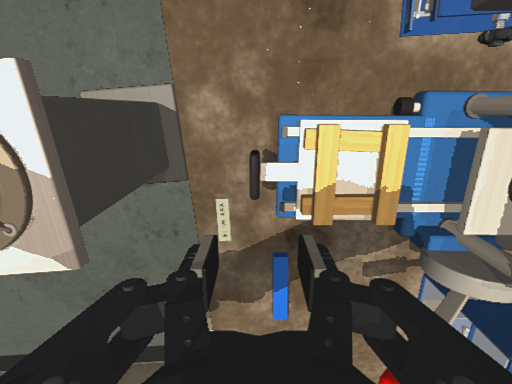

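The slats lie square across the lower pair at wrist pixels (326,174) and (394,174). The handle is at (255,175), which is (0.4535, -0.006). Gripping the handle from above.

```bash
python3 -m pendant '[[0.04,0,-0.0015,0.02,0],[0.04,0,0,0.04,0],[0.04,0,0,0.04,0],[0.04,0,0,0.035,0],[0.04,0,0,0.025,0],[0.04,0,0,0.015,0],[0.04,0,0,0.01,0],[0.04,0,0,0.007,0],[0.04,0,0,0,0],[0.04,0,0,0,0]]'; python3 -m pendant '[[0.004,0,0,0,0],[0.004,0,0,0,0],[0.004,0,0,0,0],[0.004,0,0,0,0],[0.004,0,0,0,0],[0.004,0,0,0,0]]' 25
```

```text
t: 19.72
eef_pos: [0.4545, -0.0046, 0.2358]
tool_rot: [0.0, 0.735, 0.678, 0.0]
contact_force: [0.1, -0.4, 0.7]
gripper_width: 0.47
grasp_force: 0.0
t: 20.22
eef_pos: [0.4544, -0.0048, 0.2363]
tool_rot: [0.001, 0.735, 0.678, 0.0]
contact_force: [-1.0, -0.5, 6.7]
gripper_width: 0.134
grasp_force: 29.6
```

```bash
python3 -m pendant '[[0.004,0,0.003,-0.002,0],[0.004,0,0.006,0,0],[0.004,0,0.01,0,0],[0.004,0,0.014,0,0],[0.004,0,0.016,0,0],[0.004,0,0.017,0,0],[0.004,0,0.018,0,0],[0.004,0,0.018,0,0],[0.004,0,0.017,0,0],[0.004,0,0.015,0,0],[0.004,0,0.012,0,0],[0.004,0,0.009,0,0]]'; python3 -m pendant '[[0.004,0,0.006,0,0],[0.004,0,0.005,0,0],[0.004,0,0.004,0,0],[0.004,0,0.003,0,0],[0.004,0,0.002,0,0],[0.004,0,0,0,0]]'
```

```text
t: 21.22
eef_pos: [0.6094, -0.0181, 0.2365]
tool_rot: [-0.0, 0.735, 0.678, -0.001]
contact_force: [-2.9, -1.4, -5.7]
gripper_width: 0.134
grasp_force: 27.8
t: 21.72
eef_pos: [0.6282, -0.0196, 0.2366]
tool_rot: [-0.0, 0.735, 0.678, -0.001]
contact_force: [-0.8, -4.9, -16.8]
gripper_width: 0.131
grasp_force: 26.4
```

```bash
python3 -m pendant '[[0.004,0,0.002,0.0015,0],[0.004,0,0.002,0,0],[0.004,0,0.002,0,0],[0.004,0,0.001,0,0],[0.004,0,0,0,0],[0.004,0,0,0,0]]'
```

```text
t: 22.22
eef_pos: [0.6324, -0.0196, 0.2365]
tool_rot: [-0.002, 0.735, 0.678, -0.004]
contact_force: [-17.5, -5.8, 7.3]
gripper_width: 0.132
grasp_force: 30.3
```

```bash
python3 -m pendant '[[0.02,0,0,0,0],[0.035,0,0,0,0],[0.035,0,0,0,0],[0.035,0,0,-0.02,0],[0.035,0,0,-0.04,0],[0.035,0,-0.005,-0.04,0],[0.02,0,-0.03,-0.025,0],[0.0,-0.01,-0.035,-0.02,0],[0.0,-0.02,-0.035,-0.02,0],[0.0,-0.02,-0.032,-0.02,0],[0.0,-0.02,0,-0.02,0],[0,0,0,0,0]]';  python3 - <<'E'
from h import *
import subprocess
np.set_printoptions(precision=4,suppress=True)
p,R,o=pose();m=bot.camera_model("wrist");im,d=bot.read_camera("wrist");cv2.imwrite("pics/w9.png",im)
print(o["t"],p)
for n in ("tray_handle","lever_pad","pump_shaft"):
    for k in bot.pinpoint(n,"wrist")[:2]:
        u,v=map(int,k["at"]);print(n,round(k["score"],2),np.round(k["at"],1),world("wrist",k["at"],d[v,u],m))
hsv=cv2.cvtColor(im,cv2.COLOR_BGR2HSV);M=((hsv[...,0]<8)|(hsv[...,0]>172))&(hsv[...,1]>150)&(hsv[...,2]>60)
C=cloud("wrist",M,d,m);C=C[C[:,2]>.1];e=np.array([-.9968,.0802]);print(len(C),C.min(0),C.max(0),C.mean(0))
top=C
s=(C[:,:2]-np.array([.7514,-.0284]))@e; lat=(C[:,:2]-np.array([.7514,-.0284]))@np.array([.0802,.9968])
for a in np.arange(s.min(),s.max(),.01):
    q=(s>=a)&(s<a+.01)
    if q.sum()>5: print("s %.3f n %d z %.4f..%.4f lat %.4f..%.4f"%(a+.005,q.sum(),np.percentile(C[q,2],5),np.percentile(C[q,2],95),np.percentile(lat[q],3),np.percentile(lat[q],97)))
E
```

```text
t: 23.22
eef_pos: [0.4969, -0.0791, 0.4441]
tool_rot: [0.005, 0.736, 0.677, 0.002]
contact_force: [1.1, -0.6, 0.1]
gripper_width: -0.003
grasp_force: 0.0
23.2167 [ 0.4969 -0.0791  0.4441]
tray_handle 0.68 [366.3 117.4] [ 0.6303 -0.0251  0.0857]
lever_pad 0.58 [361.7 294. ] [ 0.5371 -0.0701  0.329 ]
pump_shaft 0.88 [428.6 228.4] [ 0.6863 -0.1479  0.1317]
1577 [ 0.5272 -0.1742  0.1682] [ 0.6285 -0.0704  0.3352] [ 0.5944 -0.1502  0.2024]
s 0.117 n 159 z 0.1737..0.1856 lat -0.1530..-0.1296
s 0.127 n 240 z 0.1725..0.1944 lat -0.1511..-0.1292
s 0.137 n 263 z 0.1798..0.2030 lat -0.1506..-0.1290
s 0.147 n 295 z 0.1888..0.2119 lat -0.1501..-0.1290
s 0.157 n 272 z 0.1967..0.2196 lat -0.1439..-0.1289
s 0.167 n 211 z 0.2040..0.2250 lat -0.1346..-0.1287
s 0.177 n 86 z 0.2101..0.2251 lat -0.1312..-0.1286
s 0.187 n 37 z 0.2393..0.2417 lat -0.1524..-0.1447
s 0.207 n 9 z 0.3244..0.3289 lat -0.0601..-0.0590
```

View pics/w9.png

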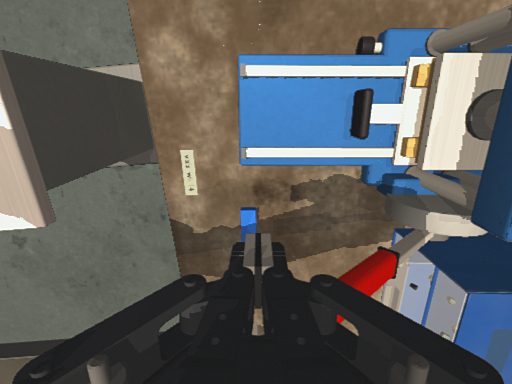

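The tray looks home under the platen: handle at (363,113), and the slat ends show at the platen's front edge. To be sure it is against its stop, I'll give the handle one more push with the fingers shut.

```bash
python3 -m pendant '[[0,0.025,0.03,0,0],[0,0.025,0.035,0,0],[0,0.018,0.03,0.02,0],[0,0,0,0.04,0],[0,0,0,0.04,0],[0,0,0,0.04,0],[0,0,0,0.035,0],[0,0,0,0.02,0],[0,0,0,0.013,0],[0,0,0,0,0],[0,0,0,0,0]]'; python3 -m pendant '[[0,0,0.004,0,0],[0,0,0.003,0,0],[0,0,0.003,0,0],[0,0,0.002,0,0],[0,0,0.002,0,0],[0,0,0.002,0,0],[0,0,0,0,0]]'
```

```text
t: 24.33
eef_pos: [0.5962, -0.0157, 0.2307]
tool_rot: [-0.001, 0.734, 0.679, 0.0]
contact_force: [0.4, 0.2, 0.9]
gripper_width: -0.0
grasp_force: 0.0
t: 24.92
eef_pos: [0.6114, -0.0181, 0.231]
tool_rot: [-0.0, 0.735, 0.678, -0.001]
contact_force: [-3.8, -0.1, 2.4]
gripper_width: -0.003
grasp_force: 1.7
```

```bash
python3 -m pendant '[[0,0,0.002,0,0],[0,0,0.002,0,0],[0,0,0,0,0]]';python3 -m pendant '[[0,0,0.002,0,0],[0,0,0.002,0,0],[0,0,0.002,0,0],[0,0,0,0,0],[0,0,0,0,0]]'
```

```text
t: 25.17
eef_pos: [0.6128, -0.0179, 0.2305]
tool_rot: [-0.003, 0.734, 0.679, -0.004]
contact_force: [-16.4, -0.2, 13.5]
gripper_width: -0.001
grasp_force: 8.1
t: 25.58
eef_pos: [0.6147, -0.0176, 0.2302]
tool_rot: [-0.006, 0.734, 0.679, -0.009]
contact_force: [-34.5, 0.7, 28.9]
gripper_width: -0.002
grasp_force: 17.8
```

Resistance is 34 N with no further slide, so the tray is at its stop. From the depth cloud the pad is at about (0.587, -0.158, 0.218). Now moving over the lever.

```bash
python3 -m pendant '[[0,0,-0.012,0,0],[0,0,-0.015,0,0],[0,0,0,-0.03,0],[0,0,0,-0.04,0],[0,0,0,-0.04,0],[0,0,0,-0.04,0],[0,0,0,-0.04,0],[0,-0.02,0,-0.02,0],[0,-0.04,0,0,0],[0,-0.04,0,0,0],[0,-0.03,0,0,0],[0,-0.0125,0,0,0]]'; python3 -m pendant '[[0,0,0,0,0],[0,0,0,0,0]]';cat > lev.py <<'E'
from h import *
p,R,o=pose();d=p[:2]-np.array([.7514,-.0284])
print("s %.4f lat %.4f tipz %.4f ang %.2f F %s"%(-d@[.9968,-.0802],d@[.0802,.9968],p[2]-.173,np.degrees(np.arctan2(R[1,0],R[0,0])),np.round(o["contact_force"],1)))
E
python3 lev.py
```

```text
t: 26.58
eef_pos: [0.5826, -0.1649, 0.4409]
tool_rot: [0.001, 0.737, 0.676, -0.001]
contact_force: [-0.1, -1.6, -1.0]
gripper_width: 0.001
grasp_force: 0.0
t: 26.75
eef_pos: [0.5835, -0.1588, 0.4409]
tool_rot: [-0.0, 0.735, 0.678, 0.0]
contact_force: [1.0, 1.6, 0.1]
gripper_width: -0.003
grasp_force: 0.0
s 0.1569 lat -0.1434 tipz 0.2679 ang 85.39 F [1.  1.6 0.1]
```

```bash
python3 -m pendant '[[0,0,0.015,0.015,0],[0,0,0,0.02,0],[0,0,0,0.012,0],[0,0,-0.003,0.014,0],[0,0,-0.004,0.016,0],[0,0,-0.005,0.018,0],[0,0,-0.006,0.02,0],[0,0,-0.006,0.02,0],[0,0,-0.006,0.018,0],[0,0,-0.004,0.014,0],[0,0,-0.002,0.006,0],[0,0,0,0,0]]'; python3 lev.py; python3 -m pendant '[[0,0,0,0.003,0],[0,0,0,0,0]]'; python3 lev.py
```

```text
t: 27.75
eef_pos: [0.5645, -0.155, 0.269]
tool_rot: [0.002, 0.734, 0.68, 0.003]
contact_force: [3.1, -0.2, 7.4]
gripper_width: 0.003
grasp_force: 3.9
s 0.1761 lat -0.1412 tipz 0.0960 ang 85.62 F [ 3.1 -0.2  7.4]
t: 27.92
eef_pos: [0.5645, -0.155, 0.2668]
tool_rot: [0.002, 0.734, 0.68, 0.002]
contact_force: [2.0, -0.3, 9.7]
gripper_width: -0.001
grasp_force: 4.3
s 0.1762 lat -0.1412 tipz 0.0938 ang 85.61 F [ 2.  -0.3  9.7]
```

```bash
python3 -m pendant '[[0,0,0.004,-0.02,0],[0,0,0.007,-0.03,0],[0,0,0.01,-0.035,0],[0,0,0.01,-0.035,0],[0,0,0.004,-0.02,0],[0,0,0,0,0],[0,0,0,0,0]]'; python3 lev.py; cat > g.py <<'E'
import sys
from h import *
r=[]
for c in ("scene","top"):
    im,_=bot.read_camera(c);k=bot.pinpoint("dial",c)
    if not k: continue
    u,v=map(int,np.round(k[0]["at"]));print(c,k[0]["at"])
    r.append(cv2.resize(im[max(v-16,0):v+16,u-16:u+16],(380,380),interpolation=cv2.INTER_CUBIC))
cv2.imwrite(sys.argv[1],np.hstack(r))
E
python3 g.py pics/g1.png
```

```text
t: 28.5
eef_pos: [0.5979, -0.158, 0.4063]
tool_rot: [0.001, 0.734, 0.679, 0.001]
contact_force: [-1.0, -0.4, -1.1]
gripper_width: -0.001
grasp_force: 0.0
s 0.1426 lat -0.1415 tipz 0.2333 ang 85.59 F [-1.  -0.4 -1.1]
scene [247.8, 141.5]
top [271.2, 134.2]
```

View pics/g1.png

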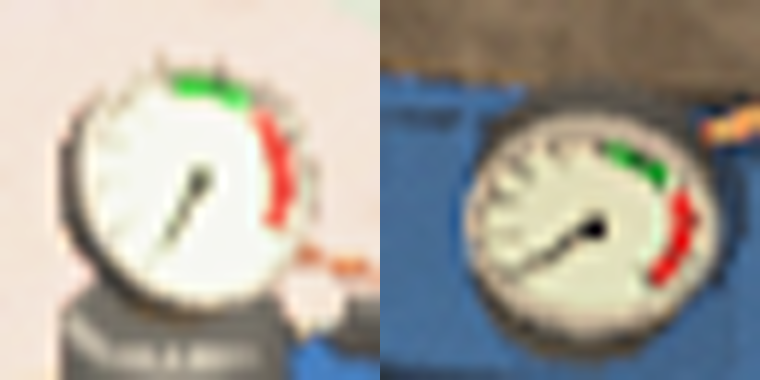

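Both crops are readable: the needle is still at zero (lower left), pointing to (165,245) in the scene crop and (515,272) in the top crop. I'll read it numerically from here on. Second stroke next.

```bash
cat > g.py <<'E'
import sys
from h import *
def needle(g):  # 380x380 grey crop
    b=cv2.GaussianBlur(g,(0,0),8);y0=130;w=b[y0:270,150:250];v,u=np.unravel_index(w.argmin(),w.shape);c=np.array([u+150,v+y0])
    A=np.radians(np.arange(-180,180,2));r=np.arange(24,66,3)
    P=c[0]+np.outer(np.sin(A),r);Q=c[1]-np.outer(np.cos(A),r)
    s=cv2.remap(cv2.GaussianBlur(g,(0,0),4),P.astype(np.float32),Q.astype(np.float32),1).mean(1)
    w=np.clip(np.median(s)-s-.4*(np.median(s)-s.min()),0,None)
    a=np.degrees(np.angle((w*np.exp(1j*A)).sum()));return a,c,s.min(),np.median(s)
cal={"scene":([-151.7,-15.2,31],[0,2.4,3.2]),"top":([-118.8,8.5,54],[0,2.4,3.2])}
if __name__=="__main__":
    r=[]
    for c in ("scene","top"):
        im,_=bot.read_camera(c);k=bot.pinpoint("dial",c)
        if not k: continue
        u,v=map(int,np.round(k[0]["at"]))
        z=cv2.resize(im[max(v-16,0):v+16,u-16:u+16],(380,380),interpolation=cv2.INTER_CUBIC);r.append(z)
        a,cc,lo,md=needle(cv2.cvtColor(z,6));x,y=cal[c]
        print(c,k[0]["at"],"img %.1f gauge %.2f"%(a,np.interp(a,x,y) if x[0]<a<x[2] else (y[0]+(a-x[0])/57.3 if a<x[0] else y[2]+(a-x[2])/57.3)),cc,round(lo),round(md))
    cv2.imwrite(sys.argv[1],np.hstack(r))
E
python3 - <<'E'
from g import *
im=cv2.imread("pics/g1.png")
for i in (0,1): print(needle(cv2.cvtColor(im[:,380*i:380*i+380].copy(),6)))
E
python3 -m pendant '[[0,0,0,0.013,0],[0,0,-0.003,0.014,0],[0,0,-0.003,0.016,0],[0,0,-0.005,0.018,0],[0,0,-0.006,0.02,0],[0,0,-0.006,0.02,0],[0,0,-0.006,0.018,0],[0,0,-0.003,0.014,0],[0,0,-0.002,0.006,0],[0,0,0,0.002,0],[0,0,0,0,0]]'; python3 lev.py;python3 -m pendant '[[0,0,0.004,-0.02,0],[0,0,0.007,-0.03,0],[0,0,0.01,-0.035,0],[0,0,0.01,-0.035,0],[0,0,0.004,-0.02,0],[0,0,0,0,0],[0,0,0,0,0]]'; python3 lev.py; python3 g.py pics/g2.png
```

```text
(np.float64(-151.5311559598388), array([198, 184]), np.float64(180.21428571428572), np.float64(246.64285714285714))
(np.float64(-121.93703823311384), array([212, 228]), np.float64(132.21428571428572), np.float64(220.28571428571428))
t: 29.62
eef_pos: [0.5648, -0.157, 0.2642]
tool_rot: [0.001, 0.735, 0.679, 0.001]
contact_force: [2.4, -0.2, 9.2]
gripper_width: 0.003
grasp_force: 4.4
s 0.1757 lat -0.1432 tipz 0.0912 ang 85.46 F [ 2.4 -0.2  9.2]
t: 30.2
eef_pos: [0.5985, -0.16, 0.4036]
tool_rot: [0.0, 0.735, 0.678, 0.0]
contact_force: [-0.3, 0.0, -0.6]
gripper_width: -0.0
grasp_force: 0.0
s 0.1419 lat -0.1434 tipz 0.2306 ang 85.44 F [-0.3  0.  -0.6]
scene [249.4, 143.6] img -153.8 gauge -0.04 [186 174] 184 246
top [269.2, 147.9] img 164.3 gauge 5.12 [150 222] 46 98
```

```bash
python3 -m pendant '[[0,0,0,0.012,0],[0,0,-0.003,0.014,0],[0,0,-0.003,0.016,0],[0,0,-0.005,0.018,0],[0,0,-0.006,0.02,0],[0,0,-0.006,0.02,0],[0,0,-0.006,0.018,0],[0,0,-0.003,0.014,0],[0,0,-0.002,0.006,0],[0,0,0,0.001,0],[0,0,0,0,0]]'; python3 lev.py;python3 -m pendant '[[0,0,0.004,-0.02,0],[0,0,0.007,-0.03,0],[0,0,0.01,-0.035,0],[0,0,0.01,-0.035,0],[0,0,0.004,-0.02,0],[0,0,0,0,0],[0,0,0,0,0]]' >/dev/null; python3 lev.py; python3 g.py pics/g3.png
```

```text
t: 31.32
eef_pos: [0.566, -0.1572, 0.2652]
tool_rot: [0.002, 0.734, 0.679, 0.002]
contact_force: [2.4, -0.4, 8.5]
gripper_width: 0.0
grasp_force: 4.5
s 0.1745 lat -0.1432 tipz 0.0922 ang 85.47 F [ 2.4 -0.4  8.5]
s 0.1409 lat -0.1434 tipz 0.2317 ang 85.44 F [-0.7 -0.6 -0.4]
scene [247.7, 142.0] img -92.7 gauge 1.04 [198 206] 194 246
top [272.8, 134.5] img -77.2 gauge 0.78 [184 234] 153 220
```

The needle reads about 0.9, so the platen has met the slats. One more full stroke should bring it near 2.3.

```bash
python3 -m pendant '[[0,0,0,0.012,0],[0,0,-0.003,0.014,0],[0,0,-0.003,0.016,0],[0,0,-0.005,0.018,0],[0,0,-0.006,0.02,0],[0,0,-0.006,0.02,0],[0,0,-0.006,0.018,0],[0,0,-0.003,0.014,0],[0,0,-0.002,0.006,0],[0,0,0,0.001,0],[0,0,0,0,0]]'; python3 lev.py;python3 -m pendant '[[0,0,0.004,-0.02,0],[0,0,0.007,-0.03,0],[0,0,0.01,-0.035,0],[0,0,0.01,-0.035,0],[0,0,0.004,-0.02,0],[0,0,0,0,0],[0,0,0,0,0]]' >/dev/null; python3 lev.py; python3 g.py pics/g4.png
```

```text
t: 33.02
eef_pos: [0.567, -0.1573, 0.2663]
tool_rot: [0.002, 0.735, 0.679, 0.002]
contact_force: [2.8, -1.0, 9.5]
gripper_width: -0.003
grasp_force: 4.7
s 0.1735 lat -0.1433 tipz 0.0933 ang 85.46 F [ 2.8 -1.   9.5]
s 0.1399 lat -0.1434 tipz 0.2326 ang 85.44 F [-0.8 -0.6 -0.6]
scene [250.8, 142.8] img 176.7 gauge 5.74 [239 169] 140 222
top [274.4, 132.2] img 111.3 gauge 4.20 [249 134] 60 99
```

View pics/g4.png

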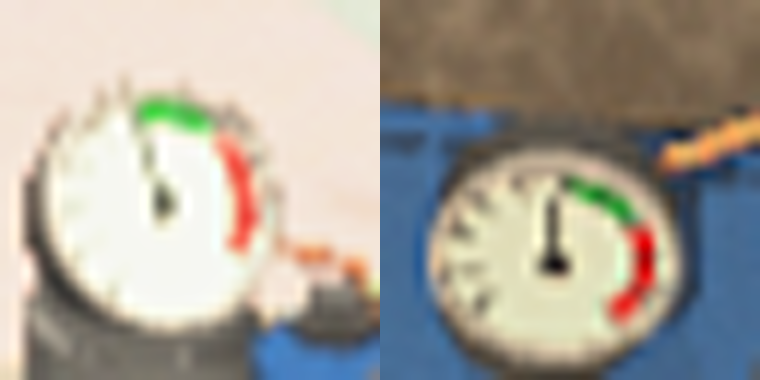

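The needle stands just short of green, at about 2.3: in the top crop it points straight up, with green starting at (566,185). I'll make an eased partial stroke of about 0.35 rad, with the dial reader pinned to the known hub.

```bash
sed -i 's/k=bot.pinpoint("dial",c)/k=[{"at":{"scene":(248,144),"top":(272,138)}[c]}]/; s/y0=130;w=b\[y0:270,150:250\]/y0=165;w=b[y0:215,165:215]/' g.py; python3 -m pendant '[[0,0,0,0.012,0],[0,0,-0.003,0.014,0],[0,0,-0.003,0.016,0],[0,0,-0.004,0.016,0],[0,0,-0.003,0.013,0],[0,0,-0.002,0.007,0],[0,0,0,0,0]]'; python3 lev.py; python3 g.py pics/g5.png
```

```text
t: 34.38
eef_pos: [0.5848, -0.1588, 0.326]
tool_rot: [-0.001, 0.735, 0.679, -0.001]
contact_force: [-0.9, -0.3, 8.6]
gripper_width: -0.001
grasp_force: 3.4
s 0.1556 lat -0.1434 tipz 0.1530 ang 85.46 F [-0.9 -0.3  8.6]
scene (248, 144) img 35.2 gauge 3.27 [184 193] 203 246
top (272, 138) img 51.5 gauge 3.16 [184 191] 133 218
```

```bash
python3 - <<'E'
from g import *
im=cv2.imread("pics/g4.png")
for i,sh in ((0,(-13,28)),(1,(-73,18))): print(needle(cv2.cvtColor(np.roll(im[:,380*i:380*i+380],sh,(0,1)).copy(),6)))
E
```

```text
(np.float64(-0.4125970085692251), array([176, 189]), np.float64(205.71428571428572), np.float64(243.07142857142856))
(np.float64(18.446095388201286), array([177, 189]), np.float64(136.14285714285714), np.float64(215.25))
```

View pics/g5.png

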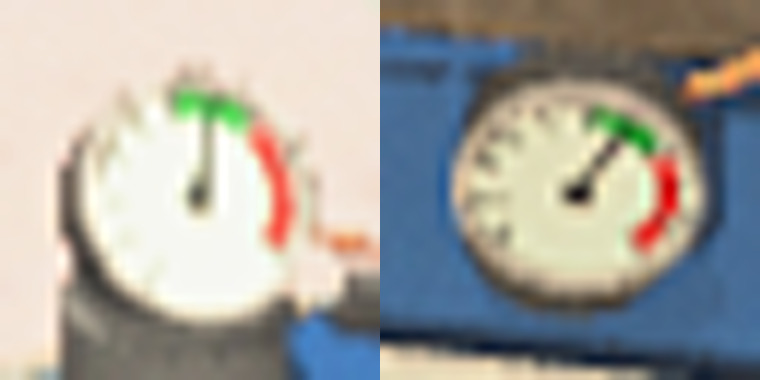

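The needle is in the middle of the green band: the scene crop shows it pointing to (210,120) and the top crop to (617,140), so about 2.8. Easing off now to let the lever rise and back away.

```bash
python3 -m pendant '[[0,0,0.003,-0.015,0],[0,0,0.005,-0.025,0],[0,0,0.005,-0.03,0],[0,0,0.002,-0.03,0],[0,0,0,-0.04,0],[0,0,0,-0.04,0],[0,0,0,-0.03,0],[0,0,-0.03,0,0],[0,0,-0.04,0,0],[0,0,-0.03,0,0],[0,0,0,0,0],[0,0,0,0,0]]'; python3 lev.py; python3 g.py pics/g6.png; python3 - <<'E'
from h import *
np.set_printoptions(precision=4,suppress=True)
a=cv2.imread("pics/g5.png").astype(float);b=cv2.imread("pics/g6.png").astype(float)
for i in (0,1):
    x=a[110:230,380*i+120:380*i+270];y=b[110:230,380*i+120:380*i+270];print("dial change",abs(x-y).mean(),abs(x-y).max())
m=bot.camera_model("top");im,d=bot.read_camera("top")
hsv=cv2.cvtColor(im,cv2.COLOR_BGR2HSV);M=((hsv[...,0]<8)|(hsv[...,0]>172))&(hsv[...,1]>150)&(hsv[...,2]>60)
M[:,:285]=0;M[:,330:]=0
C=cloud("top",M,d,m);C=C[C[:,2]>.05];print("lever cloud",len(C),C.min(0),C.max(0))
E
```

```text
t: 35.48
eef_pos: [0.4995, -0.1525, 0.537]
tool_rot: [0.0, 0.735, 0.678, -0.001]
contact_force: [0.2, -0.2, 0.7]
gripper_width: -0.0
grasp_force: 0.0
s 0.2412 lat -0.1439 tipz 0.3640 ang 85.37 F [ 0.2 -0.2  0.7]
scene (248, 144) img 35.4 gauge 3.28 [184 193] 203 246
top (272, 138) img 51.6 gauge 3.16 [184 191] 131 216
dial change 0.5016851851851852 5.0
dial change 2.175666666666667 7.0
lever cloud 128 [ 0.5055 -0.1715  0.1776] [ 1.2207 -0.0788  0.6885]
```

```bash
python3 - <<'E'
from h import *
im,d=bot.read_camera("scene");m=bot.camera_model("scene")
hsv=cv2.cvtColor(im,cv2.COLOR_BGR2HSV);M=((hsv[...,0]<8)|(hsv[...,0]>172))&(hsv[...,1]>150)&(hsv[...,2]>60)
M[:160]=0;M[190:]=0;M[:,:280]=0;M[:,320:]=0
C=cloud("scene",M,d,m);q=np.percentile(C,[10,50,90],axis=0);print(len(C),q)
if q[1,2]>.18: print(bot.hand_in())
E
```

```text
86 [[ 0.54415359 -0.15661315  0.18343897]
 [ 0.56662623 -0.14682673  0.21858941]
 [ 0.60433742 -0.14271865  0.23784809]]
the job is handed in; nothing more can be done
None
```

The job is handed in: both loose slats lie square across the lower pair, the tray is home against its stop, the needle reads about 2.8 (mid-green) and the lever is up. The hand-in gave no verdict, so these are my own camera and force readings.

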